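Clip a rock sample hanger onto the eye of the sample post

ROBOT

A 7-joint arm with a two-finger parallel gripper is mounted at the origin on the work surface. World frame = base frame: x ahead of the robot, y to its left, z up, the work surface at z = 0. Lengths are in mm, angles in rad, forces in N, time in s.
With the tool pointing down it reaches from about 400 to 900 mm from the base axis. Payload 5.6 kg.
Tool frame: the origin (TCP) lies midway between the tips of the shut fingers; the grasp point (between the pads) lies 19 mm behind it; z points along the fingers, y is the line along which they close (so a half turn about z gives the same grasp; the last joint's range is limited). The gripper opens to 92 mm and grips with 3 to 60 N. Pads are 20 mm wide; open, the fingers measure 128 mm over their backs; the gripper's body (75 mm by 189 mm) begins 69 mm behind the grasp point.
Start: joints at [1.294, 0.468, -0.012, 1.603, 0.006, 1.071, -0.056], TCP at [150.545, -632.334, 183.092] pointing down, gripper open.
Joint ranges: [-2.53, 2.53], [-0.31, 2.02], [-1.57, 1.55], [0.28, 2.44], [-1.29, 4.43], [0.15, 1.84], [-2.92, 2.92]. Speed limits (rad/s): [2.57, 2.57, 3.14, 3.14, 3.14, 3.14, 3.14].

INTERFACE

Orientations are given as a rotation vector (axis times angle).
In Python, from cell import robot, grip, kin, viewer gives the robot as it stands. Calls block until the motion is done:
- robot.movep(position, orientation): joint-space move of the TCP to a pose.
- robot.servo_line(position, feed=150, rotation=None): straight line of the TCP; rotation=None keeps the orientation; feed is the mean speed in mm/s.
- robot.goto_joints(angles): joint-space move.
- grip(opening, newtons=None): opening from 0.0 (shut) to 1.0 (fully open); newtons is the grip in N (None keeps the last); returns when the fingers have stopped.
- robot.hold(seconds).
- kin.ik(position, orientation): joint angles nearest the present ones, or None.
- robot.observe(): the state.
- viewer.read_camera(name): name is "scene" or "side" or "wrist"; returns the picture (480x640x3 uint8, red, green, blue); there is no depth.
- viewer.camera_info(name): a dict with "camera_matrix" (3x3 intrinsics, pixels), "R" (3x3) and "t" (3): a world point X has camera coordinates R X + t. Camera axes: x right, y down, z forward; pixel columns grow to the right and rows downward; lengths in mm; the calibration is good to about 2 mm. The wrist camera is an equidistant fisheye: a pixel r from the principal point sees the ray r / f radians off the axis. A picture is of the moment at which its call begins: read the wrist's pose just before it. camera_info takes no time and is no camera call; for the wrist camera it gives the pose at the moment of the call.
A pose or a line that the arm cannot do raises robot.IKError and nothing moves.
- robot.job_done(): hands the job in; it is judged then, once.
Trained networks look in the newest picture that a camera, given by its name, has taken for a name from the list of things; names that differ only in an ending like _2 or _b are one class to them, and where a whole thing is asked for, a point or a joint stands for the part that bears it (a point fixed in the world has none). Each returns a list of dicts, best first, with "confidence" (0 to 1); they miss things now and then, are a little off and sometimes report something else, mostly with a low value. They report only what shows in the picture. A call takes as long as a camera call. They do not tell look-alikes from the thing itself.
- viewer.silhouettes(name, camera): "mask" (480x640 bool, what is visible of it).
- viewer.pinpoint(name, camera): "at" ([x, y, z] in mm, in the coordinates of the camera as it stood for that picture, good to about 4 mm: a listed point, or the origin of a listed thing).
The state is a dict: "t": time; "joints": joint angles; "joint_velocities": joint speeds; "joint_torque": joint torques, N m; "tcp_pos": TCP position; "tcp_rot": TCP orientation; "contact_force": force on the tool from outside, world axes, zero at the start; "wrist_torque": the same for the moment, N m; "grip_width": opening from 0.0 (shut) to 1.0 (fully open); "grip_force": force on a finger pad.
Only numpy, scipy, OpenCV 4.12 (cv2) and the standard library are available. Lean on these libraries where they do the work, as an engineer would, in place of code of your own. Each camera call takes 0.05 s, during which the arm holds its last target. There are 200 camera calls.

TASK

Pick up the rock sample hanger by its orange grip block and push its snap hook onto the brass eye of the sample post, so that the eye presses the sprung blue gate inward and the gate snaps shut again behind it. Lower it gently until the eye carries it, and only then let go (do not let it drop onto the eye); leave it hanging still and clear of the table, with no hard push on the post or eye (stay well below 15 N) and the lens, the spare rock and the screwdriver left where they are.

Things in the scene. Friction and masses are not known exactly. Their poses are not given: they have to be found in the camera images.
- hanger: Sample hanger, 142 mm tall, 0.18 to 0.29 kg, standing upright and loose: round aluminium base (diameter 44, 8 high), reddish rock to height 40, cap 14 x 42 to 44, brass swivel (diameter 12) to 55, snap hook to 100, orange grip block to 142. Origin: centre of the underside, z up, the hook's gate on the +x side.
- grip (a point): Middle of the orange grip block, 121 mm above the underside, on the hanger's axis. The block is 16 (hanger x) x 14 (hanger y) mm and 42 mm high.
- crown (a point): Under the middle of the hook's top arm (crown), height 94 on the hanger's axis: the eye's bar bears here when it hangs (bar centre at height 91). The hook is a loop of 6 mm steel wire in the hanger's x-z plane; inside it measures 21 mm in x (-10.5 to +10.5, spine on the -x side) and 34 mm in height (60 to 94).
- nose (a point): Lower end of the hook's nose, at hanger x = +13.5 mm, height 87: 6 mm wire down from the crown. A bar enters under it, from the +x side, when its centre is at heights 70 to 83 of the hanger (77 is good). Once past the nose, lowering the hanger brings the bar up under the crown and frees the gate.
- gate (a joint): Angle (rad) of the blue sprung gate: 5 mm thick in x, 7 wide, 29 long, from its hinge at hanger x = +13.5, height 57, up to 86, just under the nose. 0: shut on its stop; grows to 1.3 as its top swings inward to the spine. Never swings outward, springs shut by itself. A bar at heights 70 to 82 needs about 2 to 6 N to push it open.
- post: Sample post fixed to the table: base disc 60 mm diameter, 10 high; steel post 22 diameter, top at 122 mm; a black clamp head 24 x 28 x 18 on it. Origin: centre of the underside, z up. An 8 mm rod runs level through the head along the post's x axis, with the brass eye at its -x end. Push the hanger on in the post's +x direction, with the hanger's +x along the post's +x.
- axis120 (a point): On the post's axis, 120 mm up. The eye is a level D-loop of 6 mm brass wire: straight bar on its -x side, 32 mm long, along the post's y, centred; hole behind it 33 wide, 27 deep. Head and rod are clamped by hand anywhere (firm, not measured: feel or look): the bar's centre is 52 to 100 mm from this point in post -x, and up to 5 mm above or below it. The head's centre is as high as the bar.
- lens: Bystander: lens in a black ring 44 mm diameter, on a 14 mm post with a round black base 48 mm diameter, 107 mm tall, loose. Origin: centre of the underside.
- rock: Bystander: loose grey rock about 60 mm across, 42 high. Origin: centre of the underside.
- driver: Bystander: red-handled screwdriver, 150 mm long, lying loose along its x axis.
Things that resemble listed ones, but are neither listed nor needed, are in the scene too. There is more than one size of the post; the one meant has the size given above.

How it is judged:
By the outcome, as a careful person would: the job done as asked, in the order asked, and still so for the second after the job is handed in, with the robot touching nothing.
It also fails if it takes over 64 s, if anything falls off the work surface, if the arm or the gripper's body presses on something with over 40 N, if the wrist force passes 120 N, or if a joint passes its speed limit or range.

## Working session

There is one attempt and no reset: what is moved stays moved. The work goes in short steps, each a Python script; the robot and the scene stay as the last script left them, time stands still between calls to the robot, and variables do not carry over. Pictures are saved under pics/ and viewed, at most 10 in all, crops included, and the job is handed in when it is done.

```bash
ls; mkdir -p pics; cat > h.py <<'E'
import numpy as np, cv2
from cell import robot, grip, kin, viewer
def world(cam,p):
    i=viewer.camera_info(cam); return np.array(i["R"]).T@(np.array(p)-np.array(i["t"]))
def proj(cam,X):
    i=viewer.camera_info(cam); c=np.array(i["R"])@np.array(X)+np.array(i["t"]); K=np.array(i["camera_matrix"]); u=K@c; return u[:2]/u[2]
def ray(cam,uv):
    i=viewer.camera_info(cam);K=np.array(i["camera_matrix"]);R=np.array(i["R"]);t=np.array(i["t"])
    return -R.T@t, R.T@(np.linalg.inv(K)@[uv[0],uv[1],1])
def tri(c1,a,c2,b):
    o1,d1=ray(c1,a);o2,d2=ray(c2,b)
    s=np.linalg.lstsq(np.c_[d1,-d2],o2-o1,rcond=None)[0]
    p,q=o1+s[0]*d1,o2+s[1]*d2; return (p+q)/2,np.linalg.norm(p-q)
def save(cam,f):
    im=viewer.read_camera(cam); cv2.imwrite(f"pics/{f}.png",im[:,:,::-1]); return im
E
python3 - <<'E'
from h import *
np.set_printoptions(precision=1,suppress=True)
ims=[save(c,c+"0") for c in ("scene","side")]
cv2.imwrite("pics/both.png",cv2.resize(np.hstack(ims)[:,:,::-1],(800,300)))
for c in ("scene","side"):
    i=viewer.camera_info(c); print(c,i["camera_matrix"],world(c,[0,0,0]))
    for n in ("hanger","grip","crown","nose","post","axis120","lens","rock","driver"):
        for d in viewer.pinpoint(n,c): 
            w=world(c,d["at"]); print(n,round(d["confidence"],2),w,proj(c,w))
print(robot.observe())
E
```

```text
pics
scene [[594.6   0.  318.1]
 [  0.  594.6 233.5]
 [  0.    0.    1. ]] [1548.4 -180.8  723.8]
hanger 0.8 [ 479.8 -255.9    0.2] [182.9 261.1]
grip 0.93 [ 467.6 -258.5  121.6] [175.5 208.5]
crown 0.83 [ 475.8 -257.7   94.2] [177.3 222.1]
nose 0.84 [ 487.1 -263.3   86.5] [174.8 228.4]
nose 0.28 [ 699.3 -251.1   -3.8] [185.4 330.7]
post 0.8 [702.5  80.9  -0.2] [363.2 311.1]
post 0.63 [655.4 -38.3  -0.4] [297.4 302.3]
post 0.44 [ 468.9 -260.3  123.1] [174.5 208.2]
axis120 0.82 [697.6  74.2  78.9] [361.6 276.3]
axis120 0.78 [655.6 -38.9 121.7] [297.1 249.8]
axis120 0.69 [ 479.7 -256.1   93.6] [178.1 223.3]
lens 0.65 [446.2 248.8  -2. ] [406.  233.8]
rock 0.88 [ 701.9 -247.5   -1. ] [187.3 330.3]
driver 0.71 [707.9 228.9  -0.7] [438.  305.1]
driver 0.19 [ 476.9 -254.1   95. ] [179.  221.9]
side [[477.5   0.  315. ]
 [  0.  477.5 239. ]
 [  0.    0.    1. ]] [ 522.5 -709.   568.1]
hanger 0.72 [ 475.8 -255.1    0.2] [255.5 411.8]
grip 0.63 [ 478.7 -255.7  122.2] [251.1 349.7]
crown 0.61 [ 477.6 -258.    92.5] [251.8 367.5]
crown 0.4 [445.1 248.9  -1.8] [245.6 232.3]
nose 0.73 [ 488.7 -265.4   89.6] [260.5 372.6]
post 0.78 [699.6  77.7  -1.3] [367.7 268.8]
post 0.61 [653.6 -34.   -3.2] [354.2 306. ]
axis120 0.77 [699.7  76.8  80.7] [370.1 234.9]
axis120 0.74 [656.9 -40.6 120.6] [359.6 251.9]
lens 0.95 [447.6 247.3  -2.1] [246.7 232.8]
rock 0.78 [ 702.5 -251.    -3.4] [410.6 399.1]
driver 0.68 [710.5 234.8  -1.6] [360.  229.7]
{'t': 1.0, 'joints': array([ 1.3,  0.5, -0. ,  1.6,  0. ,  1.1, -0.1]), 'joint_velocities': array([ 0.,  0.,  0., -0.,  0.,  0., -0.]), 'joint_torque': array([ -0. , -52. ,  -0. , -24.4,  -0.1,   0. ,   0. ]), 'tcp_pos': array([ 150.5, -632.3,  183.1]), 'tcp_rot': array([ 3.1,  0.4, -0. ]), 'contact_force': array([-0.2,  0. ,  0. ]), 'wrist_torque': array([ 0.,  0., -0.]), 'grip_force': 0.0, 'grip_width': 0.999198328176654}
```

```bash
python3 - <<'E'
import cv2,numpy as np
a=cv2.imread("pics/scene0.png");b=cv2.imread("pics/side0.png")
A=cv2.resize(a[180:355,140:440],(800,467),interpolation=cv2.INTER_CUBIC)
B=cv2.resize(b[190:430,220:420],(500,600),interpolation=cv2.INTER_CUBIC)
cv2.imwrite("pics/a.png",A);cv2.imwrite("pics/b.png",B)
E
```

```text
(no output)
```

View pics/a.png

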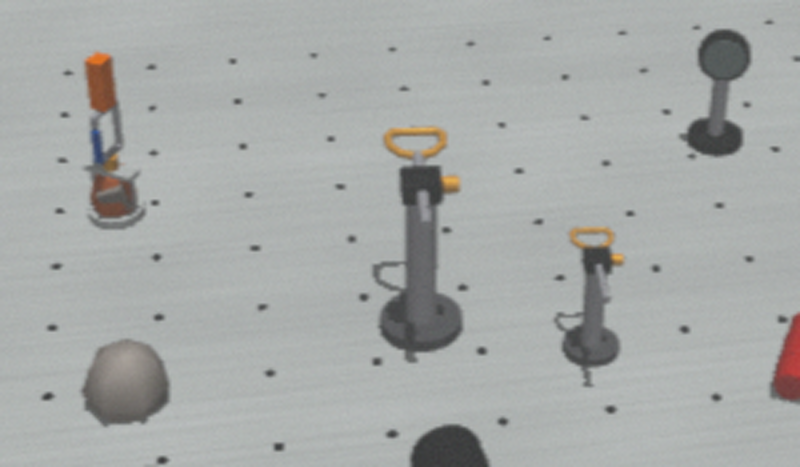

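View pics/b.png

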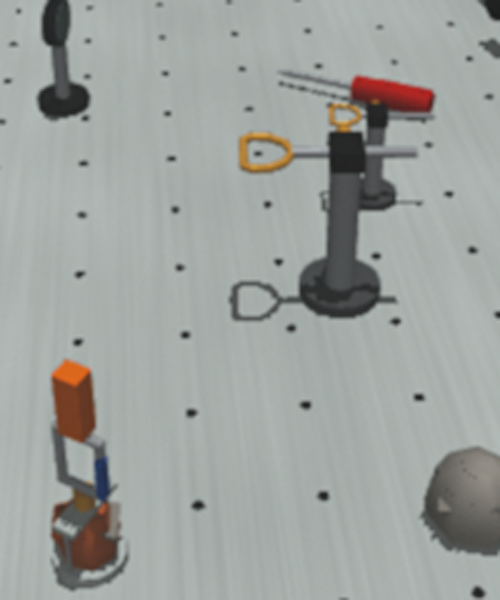

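```bash
cat >> h.py <<'E'
from scipy.spatial.transform import Rotation as Ro
def down(phi):
    "tool pointing down, closing line (tool y) at world angle phi"
    s,c=np.sin(phi),np.cos(phi); return Ro.from_matrix(np.array([[-s,c,0],[c,s,0],[0,0,-1.]])).as_rotvec()
def wpix(X,i=None):
    i=i or viewer.camera_info("wrist"); c=np.array(i["R"])@np.array(X)+np.array(i["t"]);K=np.array(i["camera_matrix"])
    th=np.arctan2(np.hypot(c[0],c[1]),c[2]);a=np.arctan2(c[1],c[0]); return np.array([K[0,2]+K[0,0]*th*np.cos(a),K[1,2]+K[1,1]*th*np.sin(a)])
def wray(uv,z,i=None):
    "fisheye pixel -> world point at height z"
    i=i or viewer.camera_info("wrist");K=np.array(i["camera_matrix"]);R=np.array(i["R"]);t=np.array(i["t"])
    d=np.array([(uv[0]-K[0,2])/K[0,0],(uv[1]-K[1,2])/K[1,1]]);th=np.hypot(*d)
    v=np.r_[d/max(th,1e-9)*np.sin(th),np.cos(th)];o=-R.T@t;w=R.T@v; return o+w*(z-o[2])/w[2]
E
python3 - <<'E'
from h import *
np.set_printoptions(precision=2,suppress=True)
sc=lambda u,v:(140+u/2.667,180+v/2.667); sd=lambda u,v:(220+u/2.5,190+v/2.5)
# bar ends
print(tri("scene",sc(389,133),"side",sd(244,167)))   # -y end
print(tri("scene",sc(443,131),"side",sd(246,137)))   # +y end
print(tri("scene",sc(417,157),"side",sd(291,153)))   # rod start
for phi in np.radians([-35,-125,55,145,0,90,-90,180]):
    for p in ([478,-256,240],[585,-37,160]):
        q=kin.ik(p,down(phi)); print(np.degrees(phi).round(),p[0],q)
i=viewer.camera_info("wrist");o=robot.observe();Rt=Ro.from_rotvec(o["tcp_rot"]).as_matrix()
print(o["t"],"cam in tool",Rt.T@(-np.array(i["R"]).T@i["t"]-o["tcp_pos"]), (np.array(i["R"])@Rt).T, i["camera_matrix"])
E
```

```text
(array([584.31, -49.69, 121.69]), np.float64(0.5057121886618418))
(array([589.  , -11.4 , 121.72]), np.float64(2.1276950096024416))
(array([617.92, -34.58, 120.88]), np.float64(0.531013692174314))
-35.0 478 [ 0.76  0.26 -0.39  1.78  0.11  1.12 -0.28]
-35.0 585 [ 0.46  0.46 -0.59  1.76  0.3   1.01 -0.85]
-125.0 478 [ 0.54  0.24 -0.13  1.8   0.03  1.11 -1.78]
-125.0 585 [ 0.29  0.42 -0.37  1.77  0.18  0.99 -2.32]
55.0 478 [ 0.95  0.3  -0.63  1.77  0.19  1.13  1.22]
55.0 585 [ 0.58  0.51 -0.77  1.75  0.41  1.05  0.63]
145.0 478 [ 1.37  0.58 -1.31  1.75  0.59  1.28  2.45]
145.0 585 [ 0.87  0.82 -1.32  1.73  0.84  1.28  1.88]
0.0 478 [ 0.85  0.28 -0.51  1.78  0.15  1.12  0.3 ]
0.0 585 [ 0.51  0.48 -0.67  1.75  0.34  1.03 -0.28]
90.0 478 [ 1.03  0.32 -0.74  1.77  0.24  1.14  1.79]
90.0 585 [ 0.63  0.54 -0.85  1.75  0.46  1.06  1.2 ]
-90.0 478 [ 0.62  0.24 -0.23  1.79  0.06  1.11 -1.2 ]
-90.0 585 [ 0.37  0.44 -0.47  1.76  0.23  1.   -1.76]
180.0 478 [ 0.42  0.23  0.01  1.81 -0.    1.11 -2.71]
180.0 585 [-0.88  0.77  1.35  1.84 -0.81  1.23 -2.41]
1.0 cam in tool [  71.52   -0.15 -202.61] [[-0.   -0.97 -0.25]
 [ 1.   -0.   -0.  ]
 [ 0.   -0.25  0.97]] [[371.65   0.   316.55]
 [  0.   371.65 238.93]
 [  0.     0.     1.  ]]
```

```bash
python3 - <<'E'
from h import *
np.set_printoptions(precision=1,suppress=True)
robot.movep([478,-256,230],down(np.radians(-35)))
save("wrist","w1")
for n in ("hanger","grip","crown","nose"):
    for d in viewer.pinpoint(n,"wrist"):
        w=world("wrist",d["at"]); print(n,round(d["confidence"],2),w,wpix(w))
for d in viewer.silhouettes("grip","wrist"):
    ys,xs=np.nonzero(d["mask"]);print(d["confidence"],xs.min(),xs.max(),ys.min(),ys.max())
print(robot.observe()["t"])
E
```

```text
hanger 0.7 [ 476.5 -254.4    3. ] [314.7 203.2]
grip 0.66 [ 478.8 -254.8  124.1] [316.6 225.3]
crown 0.95 [ 477.7 -254.6   99.7] [315.5 220.1]
nose 0.83 [ 485.7 -260.1   84.7] [325.7 217. ]
0.61 297 334 185 238
3.1167
```

View pics/w1.png

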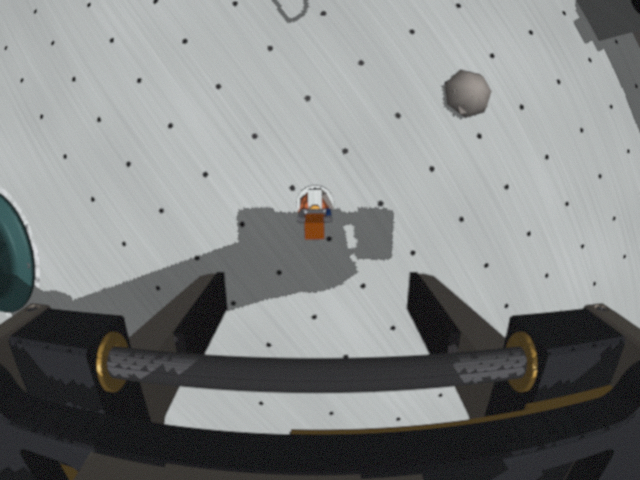

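```bash
python3 - <<'E'
from h import *
np.set_printoptions(precision=1,suppress=True)
im=cv2.imread("pics/w1.png"); c=im[180:250,280:350]
hsv=cv2.cvtColor(im,cv2.COLOR_BGR2HSV)
m=((hsv[...,0]<18)&(hsv[...,1]>170)&(hsv[...,2]>100)).astype(np.uint8); m[:215]=0; m[250:]=0
ct=max(cv2.findContours(m,0,2)[0],key=cv2.contourArea); print(cv2.boundingRect(ct),cv2.minAreaRect(ct))
# predicted outline for hanger hypothesis: yaw, centre
for yaw in (-30,-35,-40):
    R=Ro.from_euler('z',yaw,degrees=True).as_matrix()
    P=[np.array([478,-255.2,0])+R@[sx*8,sy*7,z] for z in (100,142) for sx in (1,-1) for sy in (1,-1)]
    print(yaw,np.array([wpix(p) for p in P]).round(1).tolist())
cv2.imwrite("pics/w1c.png",cv2.resize(c,(560,560),interpolation=cv2.INTER_CUBIC))
E
```

```text
(305, 222, 19, 17) ((314.0, 230.0), (16.0, 18.0), 90.0)
-30 [[324.3, 212.7], [325.6, 227.7], [306.8, 214.3], [308.2, 229.2], [325.4, 222.5], [326.8, 239.4], [305.4, 224.3], [307.1, 241.1]]
-35 [[325.0, 213.5], [324.9, 228.4], [307.4, 213.5], [307.5, 228.5], [326.2, 223.3], [326.1, 240.2], [306.2, 223.4], [306.3, 240.3]]
-40 [[325.6, 214.2], [324.2, 229.2], [308.1, 212.8], [306.9, 227.7], [326.9, 224.2], [325.3, 241.0], [307.0, 222.6], [305.6, 239.4]]
```

View pics/w1c.png

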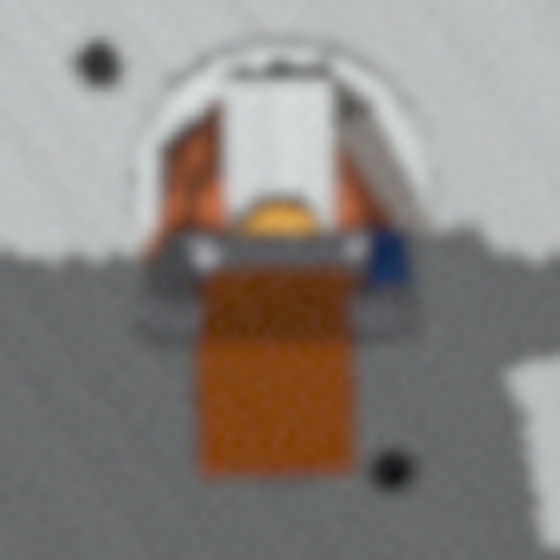

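```bash
python3 - <<'E'
from h import *
np.set_printoptions(precision=2,suppress=True)
c=np.array([476.9,-254.5])
robot.servo_line([*c,150],feed=150)
robot.servo_line([*c,104],feed=80)
grip(0.0,40)
o=robot.observe();print(o["t"],o["grip_width"]*92,o["grip_force"],o["contact_force"])
robot.servo_line([*c,109],feed=30); robot.hold(.2)
o=robot.observe();print(o["contact_force"],o["wrist_torque"],o["tcp_pos"])
robot.servo_line([*c,170],feed=120)
phi=np.radians(-6); ex=np.array([np.cos(phi),np.sin(phi)])
b=np.array([586.5,-30.5])-60*ex
robot.movep([*b,170],down(phi)); robot.hold(.3)
o=robot.observe();print(o["t"],o["contact_force"],o["tcp_pos"],o["grip_width"]*92)
save("wrist","w2");save("scene","s2");save("side","d2")
for cam in ("wrist","scene","side"):
  for n in ("post","axis120","crown","nose","grip"):
    for d in viewer.pinpoint(n,cam):
        if d["confidence"]>.5: w=world(cam,d["at"]); print(cam,n,round(d["confidence"],2),w)
E
```

```text
5.675 14.964895051857868 39.99990463256836 [ 0.33 -0.47 -0.78]
[ 0.52 -0.71 -3.01] [-0.03 -0.1  -0.02] [ 476.74 -254.45  108.85]
8.0833 [-0.67 -0.48 -2.32] [526.77 -25.55 169.95] 14.868519417400169
wrist post 0.86 [653.32 -33.63   2.36]
wrist post 0.78 [702.8   75.56   2.8 ]
wrist axis120 0.82 [700.03  75.68  86.97]
wrist axis120 0.64 [653.38 -35.96 123.6 ]
wrist crown 0.63 [522.42 -26.95 165.91]
wrist nose 0.6 [540.43 -26.98 153.67]
wrist grip 0.59 [528.42 -24.97 187.59]
scene post 0.9 [655.35 -35.01   1.34]
scene post 0.77 [700.57  79.45  -1.42]
scene axis120 0.85 [654.24 -38.71 122.6 ]
scene axis120 0.76 [698.92  75.53  79.39]
scene axis120 0.66 [709.18 232.71   0.74]
scene crown 0.6 [528.51 -27.02 159.12]
scene nose 0.93 [539.8  -27.94 154.16]
scene grip 0.59 [520.39 -29.38 186.9 ]
side post 0.77 [653.38 -35.23  -1.81]
side post 0.7 [698.12  75.51   0.1 ]
side axis120 0.78 [699.21  79.15  82.8 ]
side axis120 0.64 [655.35 -37.15 120.78]
side crown 0.65 [525.74 -25.61 159.95]
side nose 0.74 [541.65 -32.49 151.71]
```

View pics/w2.png

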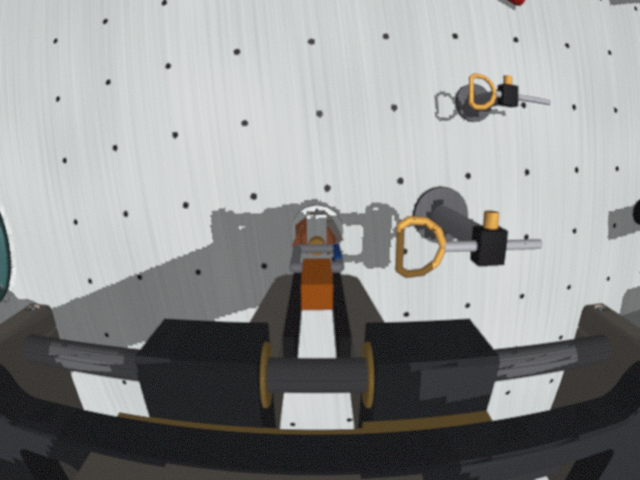

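```bash
python3 - <<'E'
from h import *
np.set_printoptions(precision=2,suppress=True)
im=cv2.imread("pics/w2.png");hsv=cv2.cvtColor(im,cv2.COLOR_BGR2HSV)
m=(hsv[...,0]>8)&(hsv[...,0]<30)&(hsv[...,1]>120)&(hsv[...,2]>80)
m[:205]=0;m[285:]=0;m[:,:385]=0;m[:,460:]=0
ys,xs=np.nonzero(m)
P=np.array([wray((u,v),121.7)[:2] for u,v in zip(xs,ys)])
g=(im[...,:].max(2)>100)&(im.max(2).astype(int)-im.min(2)<25)
# rod pixels: left part between eye and head, and right part
rod=[wray(p,121.7)[:2] for p in ((447,245.5),(468,245),(508,244),(541,244))]
print("rod",np.array(rod))
ang=[np.degrees(np.arctan2(*(rod[3]-rod[0])[::-1]))]; print("rod yaw",ang)
for yaw in np.radians([-8,-6,-4,-2,0]):
    ex=np.array([np.cos(yaw),np.sin(yaw)]);ey=np.array([-ex[1],ex[0]]);a,b=P@ex,P@ey
    # bar edge straightness: min a per b bin
    bins=np.arange(b.min()+6,b.max()-6,4); mins=[a[(b>=q)&(b<q+4)].min() for q in bins]
    print(np.degrees(yaw).round(),"a",a.min(),a.max(),"b",b.min(),b.max(),"minsfit slope",np.polyfit(bins,mins,1)[0], "bar ctr",ex*(np.median(mins)+3)+ey*(b.min()+b.max())/2)
cv2.imwrite("pics/w2c.png",cv2.resize(im[200:320,270:430],(800,600),interpolation=cv2.INTER_CUBIC))
E
```

```text
rod [[621.76 -33.68]
 [638.76 -35.2 ]
 [673.64 -38.32]
 [705.78 -41.94]]
rod yaw [np.float64(-5.615154144557907)]
-8.0 a 580.9801430940637 618.3714795034513 b 29.04397978813685 73.97041744843426 minsfit slope -0.07103414183047012 bar ctr [586.8  -30.46]
-6.0 a 582.9397089055384 619.9677954393263 b 8.359095580161906 53.23786420744997 minsfit slope -0.03933309382689295 bar ctr [586.8  -30.71]
-4.0 a 584.1890524766903 620.8087761151766 b -12.35936051932506 32.45993480239481 minsfit slope -0.00519148163879307 bar ctr [586.86 -30.96]
-2.0 a 584.3227607933081 620.8933969255917 b -33.06275864183278 11.648689170062433 minsfit slope 0.0157441838314129 bar ctr [586.73 -31.2 ]
0.0 a 583.0021164430506 620.2323009529109 b -53.725874885862964 -9.17674859568065 minsfit slope 0.05069714300475341 bar ctr [586.72 -31.45]
```

View pics/w2c.png

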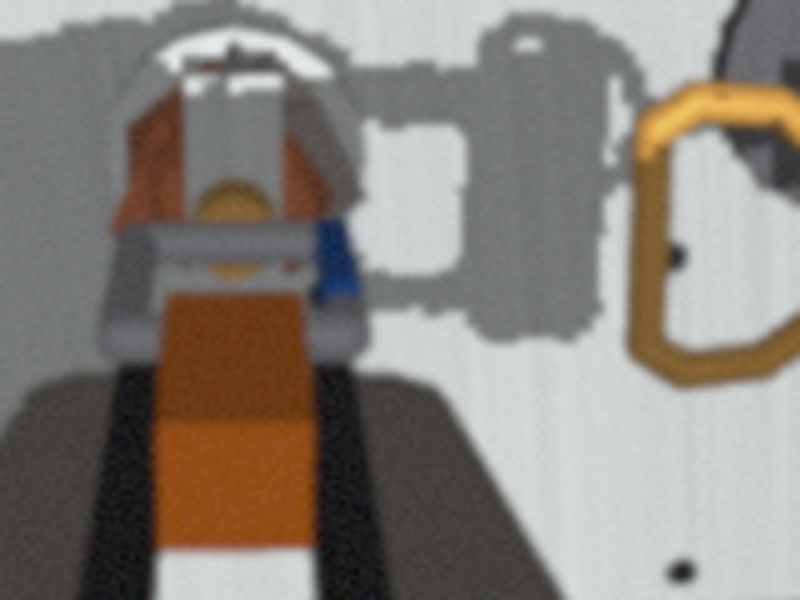

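```bash
python3 - <<'E'
from h import *
np.set_printoptions(precision=2,suppress=True)
phi=np.radians(-5.2); ex=np.array([np.cos(phi),np.sin(phi)]); b=np.array([586.8,-30.8]); z=148.7
P=lambda d,z:[*(b+d*ex),z]
robot.servo_line(P(-60,z),feed=60,rotation=down(phi))
robot.servo_line(P(-24,z),feed=60); robot.hold(.4)
F0=robot.observe()["contact_force"]; print("base",F0)
d=-24
while d<1:
    d+=1; robot.servo_line(P(d,z),feed=25); robot.hold(.05); o=robot.observe(); f=o["contact_force"]-F0
    print(d,f,np.round(o["wrist_torque"],2))
    if np.linalg.norm(f)>9: print("STOP"); break
print(o["t"],o["tcp_pos"],P(d,z))
save("wrist","w3");save("side","d3")
E
```

```text
base [-0.11 -0.61 -2.72]
-23 [0.56 0.63 0.26] [-0.03 -0.11 -0.02]
-22 [-0.28  0.54 -0.25] [-0.06 -0.07  0.  ]
-21 [ 0.52  1.32 -0.8 ] [-0.06 -0.08  0.03]
-20 [-0.43  0.43  1.89] [-0.02  0.06  0.03]
-19 [-2.15  0.29  1.32] [ 0.    0.54 -0.02]
-18 [-2.43  1.18  1.34] [ 0.02  0.62 -0.  ]
-17 [-2.11  1.2   0.83] [0.06 0.72 0.01]
-16 [-2.58  0.24  0.67] [ 0.01  0.73 -0.04]
-15 [-2.99  1.05  0.48] [0.01 0.8  0.02]
-14 [-3.08  1.88  1.36] [ 0.04  0.81 -0.01]
-13 [-3.53  0.65  1.36] [ 0.05  0.88 -0.08]
-12 [-3.07  1.46  1.71] [0.06 0.93 0.03]
-11 [-3.65  1.03  0.91] [0.11 1.02 0.02]
-10 [-3.94  0.78 -0.14] [0.02 1.03 0.03]
-9 [-3.11  1.67  0.88] [0.08 1.06 0.05]
-8 [-3.85  1.16  0.72] [ 0.08  1.1  -0.01]
-7 [-3.93  0.92  1.24] [0.05 1.19 0.01]
-6 [-3.73  1.03 -0.54] [ 0.08  1.14 -0.03]
-5 [-4.6   1.96 -0.26] [ 0.07  1.18 -0.  ]
-4 [-4.83  1.49  0.06] [0.08 1.17 0.03]
-3 [-3.49  0.97 -0.6 ] [ 0.06  1.22 -0.01]
-2 [-3.91  0.51  0.2 ] [ 0.05  1.22 -0.01]
-1 [-3.32  0.38  0.08] [ 0.05  1.17 -0.01]
0 [-4.11  1.07 -1.06] [ 0.04  1.19 -0.03]
1 [-4.19  0.36 -1.56] [ 0.07  1.17 -0.04]
18.1417 [587.85 -30.9  148.69] [np.float64(587.795884398616), np.float64(-30.89063258019778), 148.7]
```

```bash
python3 - <<'E'
import cv2,numpy as np
a=cv2.imread("pics/w3.png")[190:310,260:420];b=cv2.imread("pics/d3.png")[210:330,270:390]
cv2.imwrite("pics/c3.png",np.hstack([cv2.resize(a,(440,330),interpolation=2),cv2.resize(b,(330,330),interpolation=2)]))
E
```

```text
(no output)
```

View pics/c3.png

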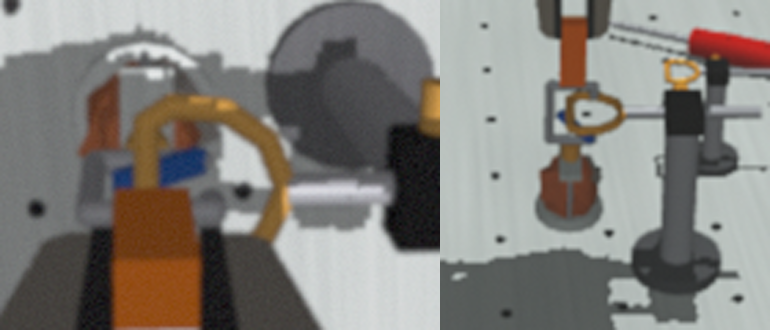

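```bash
python3 - <<'E'
from h import *
np.set_printoptions(precision=2,suppress=True)
phi=np.radians(-5.2); ex=np.array([np.cos(phi),np.sin(phi)]); b=np.array([586.8,-30.8])
P=lambda d,z:[*(b+d*ex),z]
def avg(n=6):
    L=[]
    for _ in range(n): robot.hold(.04); L.append(robot.observe()["contact_force"])
    return np.mean(L,0)
z=148.7
print(avg())
while z>139.8:
    z-=1.5; robot.servo_line(P(1,z),feed=25); f=avg(3); print(round(z,1),f)
    if f[2]>1.5 or np.hypot(f[0],f[1])>9: print("STOP");break
else:
    robot.servo_line(P(0,z),feed=10); print("centred",avg())
    while z>129:
        z-=.4; robot.servo_line(P(0,z),feed=8); f=avg(4); print(round(z,1),f)
        if f[2]>-.3: print("carried?",avg(10)); break
print(robot.observe()["t"])
E
```

```text
[-4.37  0.62 -3.84]
147.2 [-3.84  0.39 -3.73]
145.7 [-3.39  0.98 -4.18]
144.2 [-2.19  0.34 -4.78]
142.7 [-1.15  0.37 -6.26]
141.2 [-0.25  0.24 -2.37]
139.7 [-0.08  0.16 -2.74]
centred [-0.11 -0.11 -2.64]
139.3 [-0.11 -0.37 -2.65]
138.9 [ 0.34  0.35 -2.83]
138.5 [-0.07  0.27 -2.95]
138.1 [-0.28 -0.14 -2.46]
137.7 [ 0.08 -0.24 -2.76]
137.3 [-0.02  0.14 -2.54]
136.9 [-0.09 -0.18 -2.7 ]
136.5 [ 0.22  0.23 -2.38]
136.1 [-0.19 -0.01 -2.82]
135.7 [-0.06  0.11 -2.44]
135.3 [ 0.07 -0.51 -2.87]
134.9 [-0.38  0.17 -2.02]
134.5 [ 0.07  0.4  -0.4 ]
134.1 [-0.34 -0.38  1.44]
carried? [-0.67  0.08  2.14]
27.4917
```

```bash
python3 - <<'E'
from h import *
np.set_printoptions(precision=2,suppress=True)
o=robot.observe();p=o["tcp_pos"]
phi=np.radians(-5.2); ex=np.array([np.cos(phi),np.sin(phi)]); b=np.array([586.8,-30.8])
robot.servo_line([*b,134.4],feed=5); robot.hold(.3)
print(np.mean([(robot.hold(.04),robot.observe()["contact_force"])[1] for _ in range(8)],0))
grip(0.0,3); robot.hold(.3); print(robot.observe()["contact_force"])
grip(0.36); robot.hold(.6); print(robot.observe()["contact_force"],robot.observe()["grip_width"]*92)
robot.servo_line([*b,160],feed=20)
robot.servo_line([*b,250],feed=80); robot.hold(1.5)
save("side","d4a");robot.hold(.7)
save("wrist","w4");save("side","d4");save("scene","s4")
x,y=[cv2.imread(f"pics/{k}.png").astype(int)[200:340,270:400] for k in("d4a","d4")]
print("motion",np.abs(x-y).max(),robot.observe()["t"],robot.observe()["contact_force"])
for n in ("hanger","crown","lens","rock","driver"):
    for d in viewer.pinpoint(n,"side"):
        if d["confidence"]>.5: print(n,world("side",d["at"]))
a=cv2.imread("pics/d4.png")[210:330,270:390];c=cv2.imread("pics/s4.png")[200:320,250:350]; w=cv2.imread("pics/w4.png")[150:270,260:400]
cv2.imwrite("pics/c4.png",np.hstack([cv2.resize(k,(int(300*k.shape[1]/120),300),interpolation=2) for k in (a,c,w)])[:, :800])
E
```

```text
[0.21 0.08 1.24]
[0.49 0.13 0.46]
[0.66 0.33 0.59] 33.199476013716385
motion 4 35.0417 [-0.18 -0.25 -1.46]
hanger [581.82 -33.07  28.37]
hanger [653.52 -36.07   1.41]
hanger [586.65 -30.78 122.5 ]
hanger [ 702.79 -248.84   -1.55]
crown [587.77 -31.87 123.94]
lens [447.5  247.97   0.22]
rock [ 702.25 -248.03   -3.55]
driver [709.12 227.37   1.79]
```

View pics/c4.png

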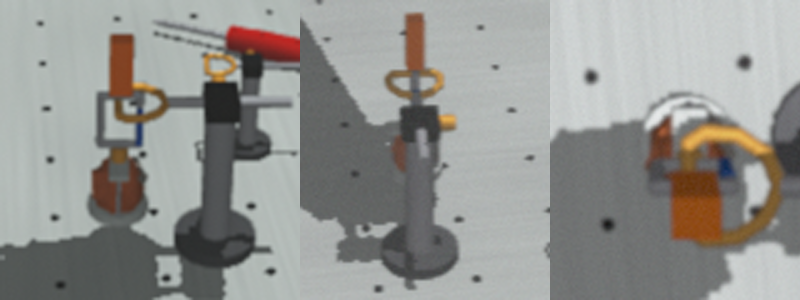

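The hanger hangs upright and still on the bar. The blue gate is shut on the +x side, the base is clear of the table, and the bystanders are where they were.

```bash
python3 -c "
from h import *
print(robot.job_done())"
```

```text
the job is handed in; nothing more can be done
None
```

The hanger hangs still on the brass eye with its gate snapped shut, lowered until the eye carried it and then released; push forces measured about 6 N at most, the lens, rock and screwdriver were not moved, and the job was handed in at about 35 s.

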